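# Press a module's connector home with the bench lever press

### The arm

A 7-joint arm with a two-finger parallel gripper is mounted at the origin on the work surface. World frame = base frame: x ahead of the robot, y to its left, z up, the work surface at z = 0. Lengths are in m, angles in rad, forces in N, time in s.
With the tool pointing down it reaches from about 0.35 to 0.9 m from the base axis. Payload 8.1 kg.
Tool frame: the origin (TCP) lies on the centre line of the jaws, within the pads' length; the fingertips stand 22 mm ahead of it and the grasp point (between the pads) lies 3 mm ahead of it (arm.finger_overhang is the distance from the TCP to the fingertips, in m); z points along the fingers, y is the direction in which the jaws open and shut (so a half turn about z gives the same grasp; the last joint's range is limited). The gripper opens to 92 mm and grips with 3 to 60 N. Pads are 19 mm wide; open, the fingers measure 130 mm over their backs; the gripper's body (75 mm by 190 mm) begins 47 mm behind the grasp point.
Start: joints at [1.04, 0.434, 0.025, 1.573, -0.012, 1.134, -0.075], TCP at [0.259, -0.569, 0.249] pointing down, gripper open.
Joint ranges: [-2.62, 2.62], [-0.44, 2.09], [-1.27, 1.32], [0.08, 2.57], [-1.32, 4.46], [0.12, 2], [-2.74, 2.74]. Speed limits (rad/s): [2.22, 2.22, 3.01, 3.01, 3.14, 3.14, 3.14].

### API

Orientations are given as a rotation vector (axis times angle).
In Python, from cell import arm gives the robot as it stands. The module is installed in compiled form; this text tells all that it offers.
- The arm moves only by the tool step_arm, never from a script. Its argument "plan" is a list of rows, each an object of numbers: "wx", "wy", "wz": the turn, a rotation vector about the tool's x, y, z in units of 6 degrees (1.0 is 6 degrees); "tx", "ty", "tz": the shift along the tool's x, y, z in cm; "hand": the opening, from 0 (shut) to 1 (fully open). A call has exactly 10 rows; each row shifts and turns the commanded pose from where the row before left it, along the tool's axes as they then stand; what a row does not reach is not made up. A row lasts 1/12 s, in which the tool goes at most 41.7 mm and 7.16 degrees, less where a joint would pass 70% of its speed; a pose out of reach is approached as far as the arm can. A call is refused whole if a number of a shift passes 4.17 or a number of a turn 1, either way. A call with a gripper value outside its range is refused whole. The fingers move at their own pace and stop on an object; "force" is the grip in N (left out, the last holds). Time passes only in rows, so rows that do not move let the fingers close, or fill a call up. It gives the time, the measured TCP pose, the force and the opening at its end, in the units of the state.
- arm.observe(): the state, without advancing time (a new reading comes with each control period).
- arm.get_image(name): name is "side" or "top" or "wrist"; returns (picture, depth): 384x512x3 uint8, red, green, blue; 384x512 float32, m along the optical axis (not along the pixel's ray), 0 where there is no reading.
- arm.calibration(name): a dict with "mtx" (3x3 intrinsics, pixels), "R" (3x3) and "t" (3): a world point X has camera coordinates R X + t. Camera axes: x right, y down, z forward; pixel columns grow to the right and rows downward; lengths in m; the calibration is good to about 2 mm. A picture is of the moment at which its call begins: read the wrist's pose just before it. calibration takes no time and is no camera call; for the wrist camera it gives the pose at the moment of the call.
- arm.sign_off(): hands the job in, once; it reports no verdict.
The state is a dict: "clock": time; "joints": joint angles; "dq": joint speeds; "joint_efforts": joint torques, N m; "position": TCP position; "ee_rot": TCP orientation; "force": force on the tool from outside, world axes, zero at the start; "ft_torque": the same for the moment, N m; "width": opening from 0.0 (shut) to 1.0 (fully open).
Only numpy, scipy, OpenCV 4.12 (cv2) and the standard library are available. Lean on these libraries where they do the work, as an engineer would, in place of code of your own. Each camera call takes 0.05 s, during which the arm holds its last target.

### The job

On the repair bench, slide the press's sled in against its back stop so that the module's raised connector stands under the ram, then bring the press lever down through its stroke until the connector is fully seated. Ease the sprung lever slowly all the way back up, never letting it fly up by itself, and let go; leave the sled in and the other things on the bench where they are.

Things in the scene. Friction and masses are not known exactly. Their poses are not given: they have to be found in the camera images.
- press: Grey bench lever press, bolted down. Origin on the table under the ram axis; its -x side is the front. Bed 150 mm in x, y from -90 to +260 mm, 22 mm high; column at x 100 to 150 mm; head 56 mm wide (y), x from -25 mm back to the column, 155 to 235 mm high, the steel ram hanging from it. The lever is on the -y side; the sled runs along y and comes out to +y.
- lever_pivot (a point): The lever's hinge centre on the press's -y side, 195 mm above the table, 28 mm behind (+x) and 50 mm to -y of the press origin. The hinge axis is the press's y axis.
- lever_grip (a point): Centre of the lever's handle: a black rubber round cross bar, 26 mm diameter, 100 mm long along the press's y, on an arc of 210 mm radius about the pivot, at its front (-x). About 296 mm above the table when home, 102 mm with the connector seated; free above and in front. May be pushed down from above or pinched.
- lever (a joint): Lever angle, rad: 0 home (arm 0.5 above level), grows as the handle goes down its arc; stop at 1.02. Ram goes down 28 mm per rad, meets the connector at 0.6 to 0.7, seats it at 0.96. A spring drives it up: 5 N at the handle near home, 13 N at the bottom, plus 3 N while the connector goes in, and drag. Let go low it flies up over 1.2 rad/s: keep the return under 0.9 (0.19 m/s at the handle).
- sled (a joint): How far the sled is drawn out, in m: 0 = fully in, against the back stop, the connector under the ram; up to 0.12 = out, to the press's +y. It slides with about 3 N of friction, stays where it is left, and does not lift off.
- push_plate (a point): Middle of the top edge of the sled's upright steel push plate, 60 mm wide (press x), 10 mm thick (press y), standing from 33 mm to 93 mm above the table at the sled's outer (+y) end; 130 mm to +y of the connector. Free from above and from the outer (+y) side.
- connector_top (a point): Middle of the top face of the black multi-contact connector (46 mm by 30 mm flange, 3 mm thick) on the aluminium plug-in module (94 by 76 mm, its top 71 mm above the table) that is clamped on the sled. Top face at about 82 to 84 mm height when raised, 74 mm when seated.
- connector (a joint): How far the connector has been pressed in, in m: 0 to 0.002 at the start (raised), 0.010 = seated with its flange on the module. It is a tight fit (about 22 N at the ram) and stays where it is pressed to.
- bottle: Bystander: closed white plastic bottle, 50 mm in diameter, 140 mm tall, on the press's -y side; origin at its underside's centre.
- parts_tray: Bystander: open grey tray of spare connectors, 100 by 130 mm, 35 mm high, in front of the press; origin at its underside's centre.
- tape_roll: Bystander: roll of tape lying flat, 90 mm in diameter, 25 mm high, behind (+x of) the sled's bed; origin at its underside's centre.

How it is judged:
By the outcome, as a careful person would: the job done as asked, in the order asked, and still so for the second after the job is handed in, with the robot touching nothing.
It also fails if it takes over 58 s, if anything falls off the work surface, if the arm or the gripper's body presses on something with over 40 N, if the wrist force passes 120 N, or if a joint passes its speed limit or range.

## Working session

There is one attempt and no reset: what is moved stays moved. The work goes in short steps, Python scripts to look and compute and a tool call to move; the robot and the scene stay as the last step left them, time stands still between calls to the robot, and variables do not carry over. Pictures are saved under pics/ and viewed, and the job is handed in when it is done.

Besides the shell and the picture viewer there is one more tool, called after "Call:" by a JSON object that holds its "fn" and its "kwargs", one argument or row to a line. step_arm: Moves the arm, as the interface text tells. Its arguments: {"type":"object","properties":{"plan":{"type":"array"},"force":{"type":"number"}},"required":["plan"]}

```bash
mkdir -p pics; ls
python3 - <<'E'
from cell import arm
import cv2,numpy as np
print(arm.observe()); print(arm.finger_overhang)
for n in("side","top"):
    p,d=arm.get_image(n); cv2.imwrite(f"pics/{n}0.png",p[:,:,::-1]); np.savez(f"{n}0.npz",d=d,**arm.calibration(n))
E
```

```text
pics
{'clock': 0.0, 'joints': array([ 1.04038957,  0.43521912,  0.02499462,  1.57409377, -0.01159444,
        1.13399983, -0.07511224]), 'dq': array([-8.57607858e-04, -2.91828879e-04,  5.72942168e-05, -6.51835502e-04,
       -7.17490409e-04, -1.04027089e-03,  1.01565727e-04]), 'joint_efforts': array([-3.19858636e-04, -6.67853880e+01,  9.84847583e-01, -3.14467406e+01,
       -6.05518813e-02,  4.26514226e-02,  1.79570775e-04]), 'position': array([ 0.25903786, -0.56826881,  0.24794889]), 'ee_rot': array([-3.06856394e+00, -6.66414092e-01,  7.63161001e-04]), 'force': array([ 0.01636741, -0.28858358,  0.14489134]), 'ft_torque': array([ 1.45444446e-02, -2.39864816e-05, -2.25371513e-02]), 'width': 1.0002842831883119}
0.022
```

View pics/side0.png

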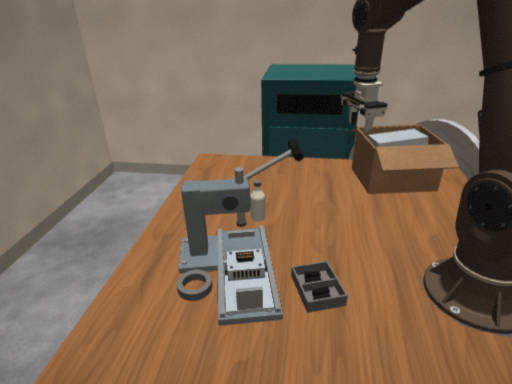

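View pics/top0.png

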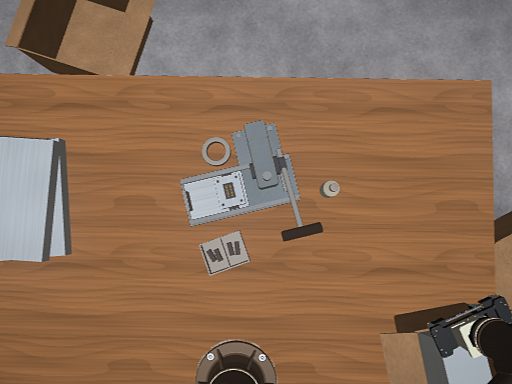

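Run:
```python
import cv2,numpy as np
im=cv2.imread('pics/top0.png')[105:285,165:355]
cv2.imwrite('pics/top0z.png',cv2.resize(im,None,fx=4,fy=3.3333*1.0*1.0,interpolation=2) if 0 else cv2.resize(im,None,fx=3.3,fy=3.3,interpolation=2))
im=cv2.imread('pics/side0.png')[130:330,165:345]
cv2.imwrite('pics/side0z.png',cv2.resize(im,None,fx=3,fy=3,interpolation=2))
for n in("top","side"):
    z=np.load(n+'0.npz');print(n,z['mtx'],z['R'],z['t'],-z['R'].T@z['t'])
```

```text
top [[426.76521606   0.         262.00222628]
 [  0.         426.76521606 189.45665693]
 [  0.           0.           1.        ]] [[ 0.01620817 -0.9998557  -0.0050871 ]
 [-0.99805023 -0.01587178 -0.0603641 ]
 [ 0.06027465  0.00605558 -0.99816346]] [-0.08049215  0.58649097  1.31111775] [ 0.50762491 -0.07911146  1.34370336]
side [[359.28031171   0.         254.41372669]
 [  0.         359.28031171 198.24557166]
 [  0.           0.           1.        ]] [[-0.98839367 -0.15031214 -0.0220051 ]
 [-0.05684054  0.50024927 -0.86401378]
 [ 0.14087979 -0.85273497 -0.50298703]] [0.55591204 0.23605851 0.90012295] [0.4360685  0.73303855 0.66894088]
```

View pics/top0z.png

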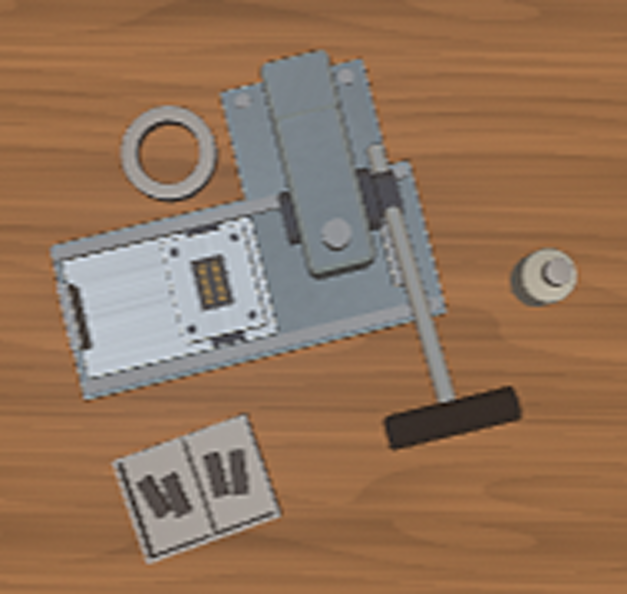

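View pics/side0z.png

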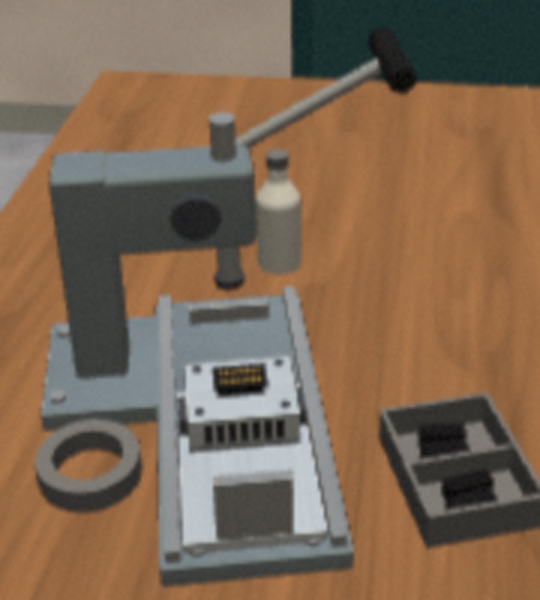

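```bash
cat > h.py <<'E'
import numpy as np
def ray(n,u,v,z,f=None):
    c=np.load(f or n+'0.npz');K,R,t=c['mtx'],c['R'],c['t']
    d=R.T@np.linalg.inv(K)@[u,v,1];o=-R.T@t
    return o+d*(z-o[2])/d[2]
def dep(n,u,v,f=None):
    c=np.load(f or n+'0.npz');K,R,t=c['mtx'],c['R'],c['t']
    Z=c['d'][int(round(v)),int(round(u))]
    return R.T@(np.linalg.inv(K)@[u,v,1]*Z-t)
E
python3 - <<'E'
from h import *
np.set_printoptions(precision=4,suppress=True)
f=lambda a,b:(165+a/3.3,105+b/3.3)
for nm,a,b,z in [('grip',453,418,.305),('gripL',388,434,.305),('gripR',520,402,.305),('conn',212,283,.083),('plate',78,317,.093),('ramtop',336,234,.25),('bedFL',88,398,.022),('bedBL',52,246,.022),('bedFR',444,312,.022),('bottle',556,272,.14),('tape',169,153,.025),('tray',197,488,.035)]:
    u,v=f(a,b); print(nm,ray('top',u,v,z),dep('top',u,v))
g=lambda a,b:(165+a/3,130+b/3)
for nm,a,b,z in [('grip',392,60,.296),('conn',240,378,.083),('plateL',215,478,.093),('plateR',293,474,.093),('rambot',230,280,.1)]:
    u,v=g(a,b); print(nm,ray('side',u,v,z),dep('side',u,v))
E
```

```text
grip [ 0.4695 -0.172   0.305 ] [ 0.4696 -0.1718  0.3079]
gripL [ 0.457  -0.1245  0.305 ] [ 0.457  -0.1245  0.3048]
gripR [ 0.482  -0.2211  0.305 ] [ 0.4746 -0.2619  0.006 ]
conn [0.5784 0.0254 0.083 ] [0.5783 0.0253 0.0845]
plate [0.5456 0.1431 0.093 ] [0.5461 0.1461 0.0762]
ramtop [ 0.6088 -0.0843  0.25  ] [ 0.6065 -0.0842  0.2749]
bedFL [0.4721 0.1444 0.022 ] [ 0.4715  0.1482 -0.0006]
bedBL [0.6143 0.1821 0.022 ] [0.6132 0.1794 0.0356]
bedFR [ 0.558  -0.1879  0.022 ] [ 0.5589 -0.1898 -0.0016]
bottle [ 0.5893 -0.2736  0.14  ] [ 0.5894 -0.2739  0.1378]
tape [0.7038 0.0734 0.025 ] [0.7075 0.0763 0.0003]
tray [0.3913 0.0393 0.035 ] [0.3912 0.0395 0.0333]
grip [ 0.4696 -0.1643  0.296 ] [ 0.4687 -0.1395  0.3063]
conn [0.5801 0.031  0.083 ] [0.5799 0.032  0.0838]
plateL [0.5761 0.1591 0.093 ] [0.5762 0.1585 0.0924]
plateR [0.5193 0.1476 0.093 ] [0.5279 0.0872 0.0336]
rambot [ 0.61   -0.0887  0.1   ] [ 0.6068 -0.0737  0.1104]
```

Call:
{"fn": "step_arm", "kwargs": {
  "plan": [
    {"tz": -2,"hand": 0},
    {"tz": -3.5,"hand": 0},
    {"tz": -4,"hand": 0},
    {"tz": -4,"hand": 0},
    {"tz": -3,"tx": 1,"ty": -1,"hand": 0},
    {"tx": 2.27,"ty": -2.3,"hand": 0},
    {"tx": 2.27,"ty": -2.3,"hand": 0},
    {"tx": 2.27,"ty": -2.3,"hand": 0},
    {"tx": 2.27,"ty": -2.3,"hand": 0},
    {"tx": 2.27,"ty": -2.3,"hand": 0}
  ],
  "force": 30
}}

```text
invalid input at $.plan[0]: expected keys wx, wy, wz, tx, ty, tz, hand
```

Call:
{"fn": "step_arm", "kwargs": {
  "plan": [
    {"tx": 2.27,"ty": -2.3,"hand": 0},
    {"tx": 2.27,"ty": -2.3,"hand": 0},
    {"tx": 2.27,"ty": -2.3,"hand": 0},
    {"tx": 2.27,"ty": -2.3,"hand": 0},
    {"tx": 2.27,"ty": -2.3,"hand": 0},
    {"tx": 2.27,"ty": -2.3,"hand": 0},
    {"tx": 2.27,"ty": -2.3,"hand": 0},
    {"tx": 2.27,"ty": -2.3,"hand": 0},
    {"tx": 2.27,"ty": -2.3,"hand": 0},
    {"tx": 2.27,"ty": -2.3,"hand": 0}
  ]
}}

```text
invalid input at $.plan[0]: expected keys wx, wy, wz, tx, ty, tz, hand
```

Call:
{"fn": "step_arm", "kwargs": {
  "plan": [
    {"tx": 2.27,"ty": -2.3,"hand": 0},
    {"tx": 2.27,"ty": -2.3,"hand": 0},
    {"tx": 2.27,"ty": -2.3,"hand": 0},
    {"tx": 2.27,"ty": -2.3,"hand": 0},
    {"tx": 2.27,"ty": -2.3,"hand": 0},
    {"tx": 2.27,"ty": -2.3,"hand": 0},
    {"wz": -0.9,"hand": 0},
    {"wz": -0.9,"hand": 0},
    {"wz": -0.9,"hand": 0},
    {"wz": -0.9,"hand": 0}
  ]
}}

```text
invalid input at $.plan[0]: expected keys wx, wy, wz, tx, ty, tz, hand
```

Call:
{"fn": "step_arm", "kwargs": {
  "plan": [
    {"wz": -1,"hand": 0},
    {"wz": -1,"hand": 0},
    {"wz": -1,"hand": 0},
    {"wz": -1,"hand": 0},
    {"wz": -1,"hand": 0},
    {"wz": -1,"hand": 0},
    {"wz": -1,"hand": 0},
    {"wz": -1,"hand": 0},
    {"wz": -1,"hand": 0},
    {"wz": -0.7,"hand": 0}
  ]
}}

```text
invalid input at $.plan[0]: expected keys wx, wy, wz, tx, ty, tz, hand
```

All keys are required in each row.

Call:
{"fn": "step_arm", "kwargs": {
  "plan": [
    {"wx": 0,"wy": 0,"wz": 0,"tx": 0,"ty": 0,"tz": -2,"hand": 0},
    {"wx": 0,"wy": 0,"wz": 0,"tx": 0,"ty": 0,"tz": -3.5,"hand": 0},
    {"wx": 0,"wy": 0,"wz": 0,"tx": 0,"ty": 0,"tz": -4,"hand": 0},
    {"wx": 0,"wy": 0,"wz": 0,"tx": 0,"ty": 0,"tz": -4,"hand": 0},
    {"wx": 0,"wy": 0,"wz": 0,"tx": 1,"ty": -1,"tz": -3,"hand": 0},
    {"wx": 0,"wy": 0,"wz": 0,"tx": 2.27,"ty": -2.3,"tz": 0,"hand": 0},
    {"wx": 0,"wy": 0,"wz": 0,"tx": 2.27,"ty": -2.3,"tz": 0,"hand": 0},
    {"wx": 0,"wy": 0,"wz": 0,"tx": 2.27,"ty": -2.3,"tz": 0,"hand": 0},
    {"wx": 0,"wy": 0,"wz": 0,"tx": 2.27,"ty": -2.3,"tz": 0,"hand": 0},
    {"wx": 0,"wy": 0,"wz": 0,"tx": 2.27,"ty": -2.3,"tz": 0,"hand": 0}
  ],
  "force": 30
}}

```text
clock: 0.93
position: [0.3199, -0.4021, 0.4134]
ee_rot: [-3.07, -0.667, 0.001]
force: [0.3, -0.6, -0.1]
width: 0.326
```

Call:
{"fn": "step_arm", "kwargs": {
  "plan": [
    {"wx": 0,"wy": 0,"wz": 0,"tx": 2.27,"ty": -2.3,"tz": 0,"hand": 0},
    {"wx": 0,"wy": 0,"wz": 0,"tx": 2.27,"ty": -2.3,"tz": 0,"hand": 0},
    {"wx": 0,"wy": 0,"wz": 0,"tx": 2.27,"ty": -2.3,"tz": 0,"hand": 0},
    {"wx": 0,"wy": 0,"wz": 0,"tx": 2.27,"ty": -2.3,"tz": 0,"hand": 0},
    {"wx": 0,"wy": 0,"wz": 0,"tx": 2.27,"ty": -2.3,"tz": 0,"hand": 0},
    {"wx": 0,"wy": 0,"wz": 0,"tx": 2.27,"ty": -2.3,"tz": 0,"hand": 0},
    {"wx": 0,"wy": 0,"wz": 0,"tx": 2.27,"ty": -2.3,"tz": 0,"hand": 0},
    {"wx": 0,"wy": 0,"wz": 0,"tx": 2.27,"ty": -2.3,"tz": 0,"hand": 0},
    {"wx": 0,"wy": 0,"wz": 0,"tx": 2.27,"ty": -2.3,"tz": 0,"hand": 0},
    {"wx": 0,"wy": 0,"wz": 0,"tx": 2.27,"ty": -2.3,"tz": 0,"hand": 0}
  ]
}}

```text
clock: 1.77
position: [0.4309, -0.0987, 0.4136]
ee_rot: [3.07, 0.666, -0.001]
force: [0.7, -0.4, -0.1]
width: 0.006
```

Call:
{"fn": "step_arm", "kwargs": {
  "plan": [
    {"wx": 0,"wy": 0,"wz": -0.2,"tx": 2.27,"ty": -2.3,"tz": 0,"hand": 0},
    {"wx": 0,"wy": 0,"wz": 0,"tx": 2.27,"ty": -2.3,"tz": 0,"hand": 0},
    {"wx": 0,"wy": 0,"wz": 0,"tx": 2.27,"ty": -2.3,"tz": 0,"hand": 0},
    {"wx": 0,"wy": 0,"wz": 0,"tx": 2.27,"ty": -2.3,"tz": 0,"hand": 0},
    {"wx": 0,"wy": 0,"wz": 0,"tx": 2.27,"ty": -2.3,"tz": 0,"hand": 0},
    {"wx": 0,"wy": 0,"wz": 0,"tx": 2.27,"ty": -2.3,"tz": 0,"hand": 0},
    {"wx": 0,"wy": 0,"wz": 0,"tx": 2.27,"ty": -2.3,"tz": 0,"hand": 0},
    {"wx": 0,"wy": 0,"wz": 0,"tx": 2.27,"ty": -2.3,"tz": 0,"hand": 0},
    {"wx": 0,"wy": 0,"wz": 0,"tx": 2.27,"ty": -2.3,"tz": 0,"hand": 0},
    {"wx": 0,"wy": 0,"wz": -1,"tx": 0,"ty": 0,"tz": 0,"hand": 0}
  ]
}}

```text
clock: 2.6
position: [0.5255, 0.1812, 0.4127]
ee_rot: [-3.017, -0.863, 0.001]
force: [-2.0, -0.2, -1.0]
width: 0.002
```

Call:
{"fn": "step_arm", "kwargs": {
  "plan": [
    {"wx": 0,"wy": 0,"wz": -1,"tx": 0,"ty": 0,"tz": 0,"hand": 0},
    {"wx": 0,"wy": 0,"wz": -1,"tx": 0,"ty": 0,"tz": 0,"hand": 0},
    {"wx": 0,"wy": 0,"wz": -1,"tx": 0,"ty": 0,"tz": 0,"hand": 0},
    {"wx": 0,"wy": 0,"wz": -1,"tx": 0,"ty": 0,"tz": 0,"hand": 0},
    {"wx": 0,"wy": 0,"wz": -1,"tx": 0,"ty": 0,"tz": 0,"hand": 0},
    {"wx": 0,"wy": 0,"wz": -1,"tx": 0,"ty": 0,"tz": 0,"hand": 0},
    {"wx": 0,"wy": 0,"wz": -1,"tx": 0,"ty": 0,"tz": 0,"hand": 0},
    {"wx": 0,"wy": 0,"wz": -1,"tx": 0,"ty": 0,"tz": 0,"hand": 0},
    {"wx": 0,"wy": 0,"wz": -1,"tx": 0,"ty": 0,"tz": 0,"hand": 0},
    {"wx": 0,"wy": 0,"wz": -1,"tx": 0,"ty": 0,"tz": 0,"hand": 0}
  ]
}}

```text
clock: 3.43
position: [0.5257, 0.1745, 0.4133]
ee_rot: [-2.182, -2.26, 0.001]
force: [-0.1, 0.3, -0.3]
width: 0.007
```

Call:
{"fn": "step_arm", "kwargs": {
  "plan": [
    {"wx": 0,"wy": 0,"wz": -1,"tx": 0,"ty": 0,"tz": 0,"hand": 0},
    {"wx": 0,"wy": 0,"wz": -1,"tx": 0,"ty": 0,"tz": 0,"hand": 0},
    {"wx": 0,"wy": 0,"wz": 0,"tx": 1.4,"ty": 1.5,"tz": 2,"hand": 0},
    {"wx": 0,"wy": 0,"wz": 0,"tx": 0,"ty": 0,"tz": 4,"hand": 0},
    {"wx": 0,"wy": 0,"wz": 0,"tx": 0,"ty": 0,"tz": 4,"hand": 0},
    {"wx": 0,"wy": 0,"wz": 0,"tx": 0,"ty": 0,"tz": 4,"hand": 0},
    {"wx": 0,"wy": 0,"wz": 0,"tx": 0,"ty": 0,"tz": 4,"hand": 0},
    {"wx": 0,"wy": 0,"wz": 0,"tx": 0,"ty": 0,"tz": 3,"hand": 0},
    {"wx": 0,"wy": 0,"wz": 0,"tx": 0,"ty": 0,"tz": 1,"hand": 0},
    {"wx": 0,"wy": 0,"wz": 0,"tx": 0,"ty": 0,"tz": 0,"hand": 0}
  ]
}}

```text
clock: 4.27
position: [0.5358, 0.1908, 0.1912]
ee_rot: [-1.939, -2.469, 0.007]
force: [-0.6, 0.1, 0.3]
width: 0.005
```

Run:
```python
from cell import arm
import cv2,numpy as np
s=arm.observe();print(s['position'],s['ee_rot'],s['joints'])
p,d=arm.get_image('side'); cv2.imwrite("pics/side1.png",cv2.resize(p[100:340,140:420,::-1],None,fx=2.4,fy=2.4)); np.savez("side1.npz",d=d,**arm.calibration('side'))
```

```text
[0.53578471 0.19075827 0.1911997 ] [-1.93868122 -2.46868865  0.00702878] [ 0.09150482  0.51381509 -0.75291932  1.73590289  0.39518799  1.05550292
 -0.55813848]
```

View pics/side1.png

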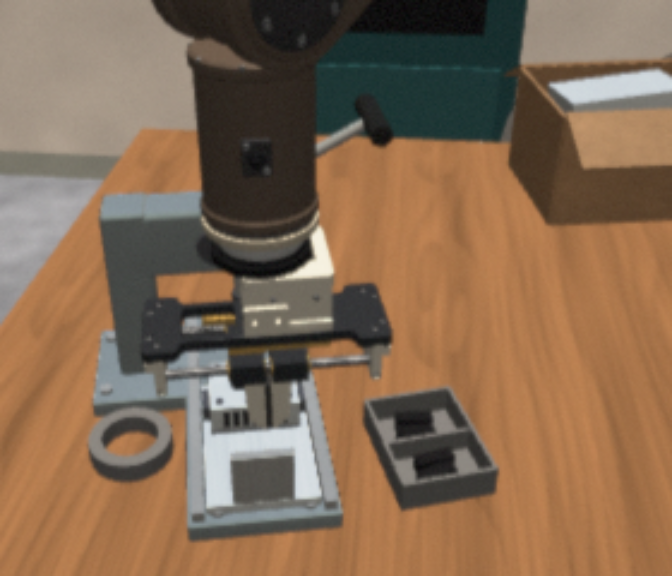

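Run:
```python
from h import *
c=np.load('side1.npz')
for X in ([.536,.191,.169],[.546,.1545,.093],[.536,.191,.05]):
    q=c['mtx']@(c['R']@X+c['t']);q/=q[2];print((q[:2]-[140,100])*2.4)
print(dep('side',140+265/2.4,100+400/2.4,'side1.npz'), dep('side',140+262/2.4,100+460/2.4,'side1.npz'))
```

```text
[267.13388203 419.58255296]
[264.85213017 453.87284529]
[270.56757291 518.17900204]
[0.53526649 0.20150521 0.19965538] [0.54835891 0.15737234 0.08778899]
```

Call:
{"fn": "step_arm", "kwargs": {
  "plan": [
    {"wx": 0,"wy": 0,"wz": 0,"tx": 0,"ty": 0,"tz": 3,"hand": 0},
    {"wx": 0,"wy": 0,"wz": 0,"tx": 0,"ty": 0,"tz": 4,"hand": 0},
    {"wx": 0,"wy": 0,"wz": 0,"tx": 0,"ty": 0,"tz": 3,"hand": 0},
    {"wx": 0,"wy": 0,"wz": 0,"tx": 0,"ty": 0,"tz": 2,"hand": 0},
    {"wx": 0,"wy": 0,"wz": 0,"tx": -0.5,"ty": 0,"tz": 0,"hand": 0},
    {"wx": 0,"wy": 0,"wz": 0,"tx": -0.7,"ty": 0,"tz": 0,"hand": 0},
    {"wx": 0,"wy": 0,"wz": 0,"tx": -0.5,"ty": 0,"tz": 0,"hand": 0},
    {"wx": 0,"wy": 0,"wz": 0,"tx": -0.5,"ty": 0,"tz": 0,"hand": 0},
    {"wx": 0,"wy": 0,"wz": 0,"tx": -0.5,"ty": 0,"tz": 0,"hand": 0},
    {"wx": 0,"wy": 0,"wz": 0,"tx": -0.5,"ty": 0,"tz": 0,"hand": 0}
  ]
}}

```text
clock: 5.15
position: [0.546, 0.1612, 0.0755]
ee_rot: [1.94, 2.47, 0.005]
force: [-0.1, 3.4, 1.3]
width: 0.007
```

Call:
{"fn": "step_arm", "kwargs": {
  "plan": [
    {"wx": 0,"wy": 0,"wz": 0,"tx": -0.8,"ty": 0,"tz": 0,"hand": 0},
    {"wx": 0,"wy": 0,"wz": 0,"tx": -1,"ty": 0,"tz": 0,"hand": 0},
    {"wx": 0,"wy": 0,"wz": 0,"tx": -1,"ty": 0,"tz": 0,"hand": 0},
    {"wx": 0,"wy": 0,"wz": 0,"tx": -1,"ty": 0,"tz": 0,"hand": 0},
    {"wx": 0,"wy": 0,"wz": 0,"tx": -1,"ty": 0,"tz": 0,"hand": 0},
    {"wx": 0,"wy": 0,"wz": 0,"tx": -1,"ty": 0,"tz": 0,"hand": 0},
    {"wx": 0,"wy": 0,"wz": 0,"tx": -1,"ty": 0,"tz": 0,"hand": 0},
    {"wx": 0,"wy": 0,"wz": 0,"tx": -1,"ty": 0,"tz": 0,"hand": 0},
    {"wx": 0,"wy": 0,"wz": 0,"tx": -0.8,"ty": 0,"tz": 0,"hand": 0},
    {"wx": 0,"wy": 0,"wz": 0,"tx": -0.6,"ty": 0,"tz": 0,"hand": 0}
  ]
}}

```text
clock: 5.98
position: [0.5666, 0.0697, 0.0735]
ee_rot: [-1.942, -2.47, 0.001]
force: [0.9, 2.4, -0.4]
width: 0.005
```

```bash
cat > pf.py <<'E'
from cell import arm
import numpy as np
def st():
    s=arm.observe();p=s['position'];d=p[:2]-[.608,-.0846];a=np.radians(14.5);c,n=np.cos(a),np.sin(a)
    F=s['force']
    print('t %.2f xp %.4f yp %.4f z %.4f'%(s['clock'],d[0]*c+d[1]*n,-d[0]*n+d[1]*c,p[2]),'Fp',np.round([F[0]*c+F[1]*n,-F[0]*n+F[1]*c,F[2]],1),'q',np.round(s['joints'],2))
E
python3 -c "from pf import *;st()"
```

```text
t 5.98 xp -0.0014 yp 0.1598 z 0.0735 Fp [ 1.5  2.1 -0.4] q [ 0.25  0.65 -0.67  1.85  0.53  0.83 -0.46]
```

Call:
{"fn": "step_arm", "kwargs": {
  "plan": [
    {"wx": 0,"wy": 0,"wz": 0,"tx": -0.3,"ty": 0,"tz": 0,"hand": 0},
    {"wx": 0,"wy": 0,"wz": 0,"tx": -0.3,"ty": 0,"tz": 0,"hand": 0},
    {"wx": 0,"wy": 0,"wz": 0,"tx": -0.2,"ty": 0,"tz": 0,"hand": 0},
    {"wx": 0,"wy": 0,"wz": 0,"tx": -0.2,"ty": 0,"tz": 0,"hand": 0},
    {"wx": 0,"wy": 0,"wz": 0,"tx": -0.2,"ty": 0,"tz": 0,"hand": 0},
    {"wx": 0,"wy": 0,"wz": 0,"tx": -0.1,"ty": 0,"tz": 0,"hand": 0},
    {"wx": 0,"wy": 0,"wz": 0,"tx": 0,"ty": 0,"tz": 0,"hand": 0},
    {"wx": 0,"wy": 0,"wz": 0,"tx": 0,"ty": 0,"tz": 0,"hand": 0},
    {"wx": 0,"wy": 0,"wz": 0,"tx": 0,"ty": 0,"tz": 0,"hand": 0},
    {"wx": 0,"wy": 0,"wz": 0,"tx": 0,"ty": 0,"tz": 0,"hand": 0}
  ]
}}

```text
clock: 6.82
position: [0.5694, 0.0584, 0.0737]
ee_rot: [1.941, 2.47, -0.001]
force: [-1.6, 0.6, -0.1]
width: 0.007
```

```bash
python3 -c "from pf import *;st()"
```

```text
t 6.82 xp -0.0016 yp 0.1481 z 0.0737 Fp [-1.4  1.  -0.1] q [ 0.27  0.65 -0.67  1.84  0.53  0.84 -0.43]
```

Call:
{"fn": "step_arm", "kwargs": {
  "plan": [
    {"wx": 0,"wy": 0,"wz": 0,"tx": -0.1,"ty": 0,"tz": 0,"hand": 0},
    {"wx": 0,"wy": 0,"wz": 0,"tx": -0.1,"ty": 0,"tz": 0,"hand": 0},
    {"wx": 0,"wy": 0,"wz": 0,"tx": -0.1,"ty": 0,"tz": 0,"hand": 0},
    {"wx": 0,"wy": 0,"wz": 0,"tx": -0.1,"ty": 0,"tz": 0,"hand": 0},
    {"wx": 0,"wy": 0,"wz": 0,"tx": 0,"ty": 0,"tz": 0,"hand": 0},
    {"wx": 0,"wy": 0,"wz": 0,"tx": 0,"ty": 0,"tz": 0,"hand": 0},
    {"wx": 0,"wy": 0,"wz": 0,"tx": 0,"ty": 0,"tz": 0,"hand": 0},
    {"wx": 0,"wy": 0,"wz": 0,"tx": 0,"ty": 0,"tz": 0,"hand": 0},
    {"wx": 0,"wy": 0,"wz": 0,"tx": 0,"ty": 0,"tz": 0,"hand": 0},
    {"wx": 0,"wy": 0,"wz": 0,"tx": 0,"ty": 0,"tz": 0,"hand": 0}
  ]
}}

```text
clock: 7.65
position: [0.57, 0.0561, 0.0737]
ee_rot: [-1.938, -2.471, -0.001]
force: [-2.2, 6.6, 0.1]
width: 0.007
```

```bash
python3 -c "from pf import *;st()"
```

```text
t 7.65 xp -0.0015 yp 0.1457 z 0.0737 Fp [-0.5  6.9  0.1] q [ 0.27  0.65 -0.67  1.84  0.53  0.84 -0.43]
```

Call:
{"fn": "step_arm", "kwargs": {
  "plan": [
    {"wx": 0,"wy": 0,"wz": 0,"tx": -0.1,"ty": 0,"tz": 0,"hand": 0},
    {"wx": 0,"wy": 0,"wz": 0,"tx": -0.1,"ty": 0,"tz": 0,"hand": 0},
    {"wx": 0,"wy": 0,"wz": 0,"tx": -0.1,"ty": 0,"tz": 0,"hand": 0},
    {"wx": 0,"wy": 0,"wz": 0,"tx": 0,"ty": 0,"tz": 0,"hand": 0},
    {"wx": 0,"wy": 0,"wz": 0,"tx": 0,"ty": 0,"tz": 0,"hand": 0},
    {"wx": 0,"wy": 0,"wz": 0,"tx": 0,"ty": 0,"tz": 0,"hand": 0},
    {"wx": 0,"wy": 0,"wz": 0,"tx": 0,"ty": 0,"tz": 0,"hand": 0},
    {"wx": 0,"wy": 0,"wz": 0,"tx": 0,"ty": 0,"tz": 0,"hand": 0},
    {"wx": 0,"wy": 0,"wz": 0,"tx": 0,"ty": 0,"tz": 0,"hand": 0},
    {"wx": 0,"wy": 0,"wz": 0,"tx": 0,"ty": 0,"tz": 0,"hand": 0}
  ]
}}

```text
clock: 8.48
position: [0.57, 0.056, 0.0738]
ee_rot: [-1.933, -2.471, -0.005]
force: [-5.5, 12.9, -1.1]
width: 0.004
```

```bash
python3 -c "from pf import *;st()"
```

```text
t 8.48 xp -0.0016 yp 0.1457 z 0.0738 Fp [-2.1 13.9 -1.1] q [ 0.28  0.65 -0.67  1.84  0.53  0.84 -0.42]
```

Call:
{"fn": "step_arm", "kwargs": {
  "plan": [
    {"wx": 0,"wy": 0,"wz": 0,"tx": 1.5,"ty": 0,"tz": 0,"hand": 0},
    {"wx": 0,"wy": 0,"wz": 0,"tx": 2,"ty": 0,"tz": -1,"hand": 0},
    {"wx": 0,"wy": 0,"wz": 0,"tx": 0,"ty": 0,"tz": -4,"hand": 0},
    {"wx": 0,"wy": 0,"wz": 0,"tx": 0,"ty": 0,"tz": -4,"hand": 0},
    {"wx": 0,"wy": 0,"wz": 0,"tx": 0,"ty": 0,"tz": -4,"hand": 0},
    {"wx": 0,"wy": 0,"wz": 0,"tx": 0,"ty": 0,"tz": -4,"hand": 0},
    {"wx": 0,"wy": 0,"wz": 0,"tx": 0,"ty": 0,"tz": -4,"hand": 0},
    {"wx": 0,"wy": 0,"wz": 0,"tx": 0,"ty": 0,"tz": -4,"hand": 0},
    {"wx": 0,"wy": 0,"wz": 0,"tx": 0,"ty": 0,"tz": -4,"hand": 0},
    {"wx": 0,"wy": 0,"wz": 0,"tx": 0,"ty": 0,"tz": -4,"hand": 0}
  ]
}}

```text
clock: 9.32
position: [0.5627, 0.0851, 0.4062]
ee_rot: [1.941, 2.469, 0.0]
force: [1.7, 0.8, -1.5]
width: 0.005
```

Call:
{"fn": "step_arm", "kwargs": {
  "plan": [
    {"wx": 0,"wy": 0,"wz": 0,"tx": -2.2,"ty": -1.5,"tz": 0,"hand": 0},
    {"wx": 0,"wy": 0,"wz": 0,"tx": -2.2,"ty": -1.5,"tz": 0,"hand": 0},
    {"wx": 0,"wy": 0,"wz": 0,"tx": -2.2,"ty": -1.5,"tz": 0,"hand": 0},
    {"wx": 0,"wy": 0,"wz": 0,"tx": -2.2,"ty": -1.5,"tz": 0,"hand": 0},
    {"wx": 0,"wy": 0,"wz": 0,"tx": -2.2,"ty": -1.5,"tz": 0,"hand": 0},
    {"wx": 0,"wy": 0,"wz": 0,"tx": -2.2,"ty": -1.5,"tz": 0,"hand": 0},
    {"wx": 0,"wy": 0,"wz": 0,"tx": -2.2,"ty": -1.5,"tz": 0,"hand": 0},
    {"wx": 0,"wy": 0,"wz": 0,"tx": -2.2,"ty": -1.5,"tz": 0,"hand": 0},
    {"wx": 0,"wy": 0,"wz": 0,"tx": -2.2,"ty": -1.5,"tz": 0,"hand": 0},
    {"wx": 0,"wy": 0,"wz": 0,"tx": -2.2,"ty": -1.5,"tz": 0,"hand": 0}
  ]
}}

```text
clock: 10.15
position: [0.4685, -0.1652, 0.404]
ee_rot: [1.941, 2.469, -0.001]
force: [0.2, -0.7, 0.1]
width: 0.008
```

Run:
```python
from pf import *
import cv2
st()
for n in('side','top'):
    p,d=arm.get_image(n); np.savez(n+"2.npz",d=d,**arm.calibration(n))
    q=p[100:340,140:420] if n=='side' else p[80:320,150:400]
    cv2.imwrite("pics/%s2.png"%n,cv2.resize(q[:,:,::-1],None,fx=2.4,fy=2.4))
st()
print(arm.observe()['ee_rot'])
```

```text
t 10.15 xp -0.1552 yp -0.0431 z 0.4040 Fp [ 0.  -0.7  0.1] q [ 0.84  0.21 -0.74  1.57  0.14  1.42  0.33]
t 10.25 xp -0.1570 yp -0.0465 z 0.4036 Fp [-0.4 -0.5  0.2] q [ 0.84  0.21 -0.74  1.57  0.14  1.42  0.33]
[ 1.94995425  2.46226516 -0.00445996]
```

View pics/side2.png

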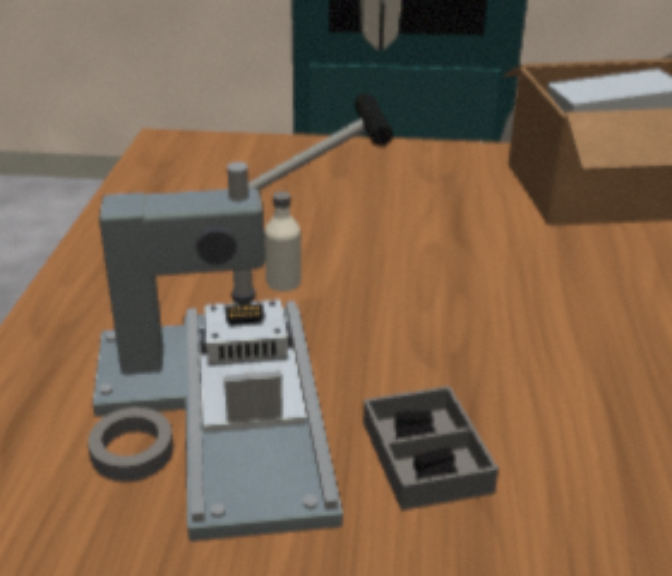

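View pics/top2.png

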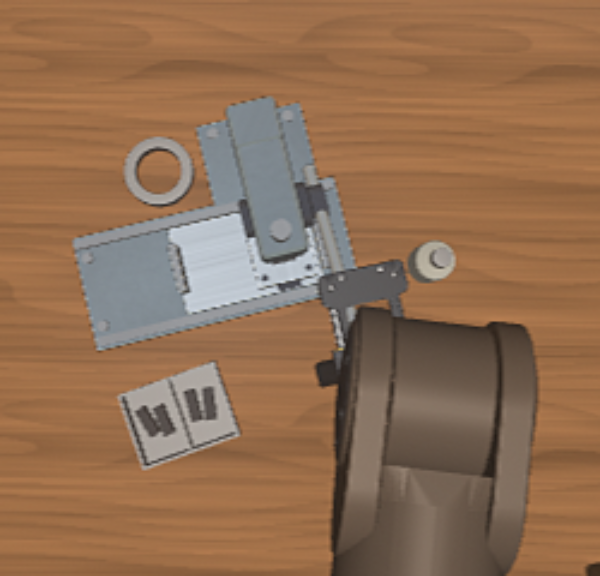

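Call:
{"fn": "step_arm", "kwargs": {
  "plan": [
    {"wx": 0,"wy": 0,"wz": 0,"tx": -0.3,"ty": 0,"tz": 1,"hand": 0},
    {"wx": 0,"wy": 0,"wz": 0,"tx": 0,"ty": 0,"tz": 1.5,"hand": 0},
    {"wx": 0,"wy": 0,"wz": 0,"tx": 0,"ty": 0,"tz": 1.5,"hand": 0},
    {"wx": 0,"wy": 0,"wz": 0,"tx": 0,"ty": 0,"tz": 1,"hand": 0},
    {"wx": 0,"wy": 0,"wz": 0,"tx": 0,"ty": 0,"tz": 0.5,"hand": 0},
    {"wx": 0,"wy": 0,"wz": 0,"tx": 0,"ty": 0,"tz": 0.5,"hand": 0},
    {"wx": 0,"wy": 0,"wz": 0,"tx": 0,"ty": 0,"tz": 0.5,"hand": 0},
    {"wx": 0,"wy": 0,"wz": 0,"tx": 0,"ty": 0,"tz": 0.5,"hand": 0},
    {"wx": 0,"wy": 0,"wz": 0,"tx": 0,"ty": 0,"tz": 0.5,"hand": 0},
    {"wx": 0,"wy": 0,"wz": 0,"tx": 0,"ty": 0,"tz": 0,"hand": 0}
  ]
}}

```text
clock: 11.08
position: [0.4698, -0.1664, 0.3284]
ee_rot: [-1.94, -2.47, 0.001]
force: [-2.5, -0.2, 5.8]
width: 0.005
```

```bash
python3 -c "from pf import *;st()"
```

```text
t 11.08 xp -0.1543 yp -0.0446 z 0.3284 Fp [-2.4  0.5  5.8] q [ 0.83  0.25 -0.74  1.7   0.18  1.26  0.3 ]
```

Call:
{"fn": "step_arm", "kwargs": {
  "plan": [
    {"wx": 0,"wy": 0,"wz": 0,"tx": 0,"ty": -0.35,"tz": 0.6,"hand": 0},
    {"wx": 0,"wy": 0,"wz": 0,"tx": 0,"ty": -0.35,"tz": 0.65,"hand": 0},
    {"wx": 0,"wy": 0,"wz": 0,"tx": 0,"ty": -0.35,"tz": 0.65,"hand": 0},
    {"wx": 0,"wy": 0,"wz": 0,"tx": 0,"ty": -0.25,"tz": 0.65,"hand": 0},
    {"wx": 0,"wy": 0,"wz": 0,"tx": 0,"ty": -0.25,"tz": 0.65,"hand": 0},
    {"wx": 0,"wy": 0,"wz": 0,"tx": 0,"ty": -0.25,"tz": 0.65,"hand": 0},
    {"wx": 0,"wy": 0,"wz": 0,"tx": 0,"ty": -0.2,"tz": 0.7,"hand": 0},
    {"wx": 0,"wy": 0,"wz": 0,"tx": 0,"ty": -0.2,"tz": 0.7,"hand": 0},
    {"wx": 0,"wy": 0,"wz": 0,"tx": 0,"ty": -0.2,"tz": 0.7,"hand": 0},
    {"wx": 0,"wy": 0,"wz": 0,"tx": 0,"ty": -0.1,"tz": 0.7,"hand": 0}
  ]
}}

```text
clock: 11.92
position: [0.4448, -0.1729, 0.2626]
ee_rot: [-1.941, -2.47, 0.003]
force: [-8.9, -0.5, 11.3]
width: 0.005
```

```bash
python3 -c "from pf import *;st()"
```

```text
t 11.92 xp -0.1801 yp -0.0446 z 0.2626 Fp [-8.7  1.7 11.3] q [ 0.86  0.27 -0.73  1.85  0.2   1.1   0.29]
```

Call:
{"fn": "step_arm", "kwargs": {
  "plan": [
    {"wx": 0,"wy": 0,"wz": 0,"tx": 0,"ty": -0.1,"tz": 0.7,"hand": 0},
    {"wx": 0,"wy": 0,"wz": 0,"tx": 0,"ty": -0.05,"tz": 0.7,"hand": 0},
    {"wx": 0,"wy": 0,"wz": 0,"tx": 0,"ty": 0,"tz": 0.7,"hand": 0},
    {"wx": 0,"wy": 0,"wz": 0,"tx": 0,"ty": 0,"tz": 0.7,"hand": 0},
    {"wx": 0,"wy": 0,"wz": 0,"tx": 0,"ty": 0,"tz": 0.7,"hand": 0},
    {"wx": 0,"wy": 0,"wz": 0,"tx": 0,"ty": 0.05,"tz": 0.7,"hand": 0},
    {"wx": 0,"wy": 0,"wz": 0,"tx": 0,"ty": 0.05,"tz": 0.7,"hand": 0},
    {"wx": 0,"wy": 0,"wz": 0,"tx": 0,"ty": 0.1,"tz": 0.7,"hand": 0},
    {"wx": 0,"wy": 0,"wz": 0,"tx": 0,"ty": 0.1,"tz": 0.7,"hand": 0},
    {"wx": 0,"wy": 0,"wz": 0,"tx": 0,"ty": 0.1,"tz": 0.7,"hand": 0}
  ]
}}

```text
clock: 12.75
position: [0.4471, -0.1723, 0.1923]
ee_rot: [-1.941, -2.469, 0.004]
force: [-8.1, -1.5, 12.9]
width: 0.005
```

```bash
python3 -c "from pf import *;st()"
```

```text
t 12.75 xp -0.1777 yp -0.0447 z 0.1923 Fp [-8.2  0.5 12.9] q [ 0.81  0.35 -0.7   1.95  0.28  0.94  0.21]
```

Call:
{"fn": "step_arm", "kwargs": {
  "plan": [
    {"wx": 0,"wy": 0,"wz": 0,"tx": 0,"ty": 0.15,"tz": 0.6,"hand": 0},
    {"wx": 0,"wy": 0,"wz": 0,"tx": 0,"ty": 0.15,"tz": 0.6,"hand": 0},
    {"wx": 0,"wy": 0,"wz": 0,"tx": 0,"ty": 0.15,"tz": 0.6,"hand": 0},
    {"wx": 0,"wy": 0,"wz": 0,"tx": 0,"ty": 0.15,"tz": 0.6,"hand": 0},
    {"wx": 0,"wy": 0,"wz": 0,"tx": 0,"ty": 0.2,"tz": 0.6,"hand": 0},
    {"wx": 0,"wy": 0,"wz": 0,"tx": 0,"ty": 0.2,"tz": 0.6,"hand": 0},
    {"wx": 0,"wy": 0,"wz": 0,"tx": 0,"ty": 0.2,"tz": 0.6,"hand": 0},
    {"wx": 0,"wy": 0,"wz": 0,"tx": 0,"ty": 0.25,"tz": 0.6,"hand": 0},
    {"wx": 0,"wy": 0,"wz": 0,"tx": 0,"ty": 0.25,"tz": 0.5,"hand": 0},
    {"wx": 0,"wy": 0,"wz": 0,"tx": 0,"ty": 0.1,"tz": 0.3,"hand": 0}
  ]
}}

```text
clock: 13.58
position: [0.4635, -0.1682, 0.1358]
ee_rot: [-1.94, -2.467, 0.006]
force: [-9.9, -1.7, 12.3]
width: 0.005
```

```bash
python3 -c "from pf import *;st()"
```

```text
t 13.58 xp -0.1608 yp -0.0448 z 0.1358 Fp [-10.    0.8  12.3] q [ 0.74  0.44 -0.66  1.98  0.36  0.84  0.12]
```

Call:
{"fn": "step_arm", "kwargs": {
  "plan": [
    {"wx": 0,"wy": 0,"wz": 0,"tx": 0,"ty": 0.1,"tz": 0.2,"hand": 0},
    {"wx": 0,"wy": 0,"wz": 0,"tx": 0,"ty": 0.1,"tz": 0.2,"hand": 0},
    {"wx": 0,"wy": 0,"wz": 0,"tx": 0,"ty": 0.1,"tz": 0.2,"hand": 0},
    {"wx": 0,"wy": 0,"wz": 0,"tx": 0,"ty": 0.1,"tz": 0.2,"hand": 0},
    {"wx": 0,"wy": 0,"wz": 0,"tx": 0,"ty": 0,"tz": 0,"hand": 0},
    {"wx": 0,"wy": 0,"wz": 0,"tx": 0,"ty": 0,"tz": 0,"hand": 0},
    {"wx": 0,"wy": 0,"wz": 0,"tx": 0,"ty": 0,"tz": 0,"hand": 0},
    {"wx": 0,"wy": 0,"wz": 0,"tx": 0,"ty": 0,"tz": 0,"hand": 0},
    {"wx": 0,"wy": 0,"wz": 0,"tx": 0,"ty": 0,"tz": 0,"hand": 0},
    {"wx": 0,"wy": 0,"wz": 0,"tx": 0,"ty": 0,"tz": 0,"hand": 0}
  ]
}}

```text
clock: 14.42
position: [0.4669, -0.1673, 0.1281]
ee_rot: [-1.94, -2.467, 0.007]
force: [-11.3, -2.6, 11.8]
width: 0.005
```

Run:
```python
from pf import *
import cv2
st()
p,d=arm.get_image('side'); np.savez("side3.npz",d=d,**arm.calibration('side'))
cv2.imwrite("pics/side3.png",cv2.resize(p[150:310,180:340,::-1],None,fx=3.6,fy=3.6,interpolation=2))
```

```text
t 14.42 xp -0.1573 yp -0.0448 z 0.1281 Fp [-11.6   0.3  11.8] q [ 0.73  0.46 -0.65  1.98  0.37  0.83  0.11]
```

View pics/side3.png

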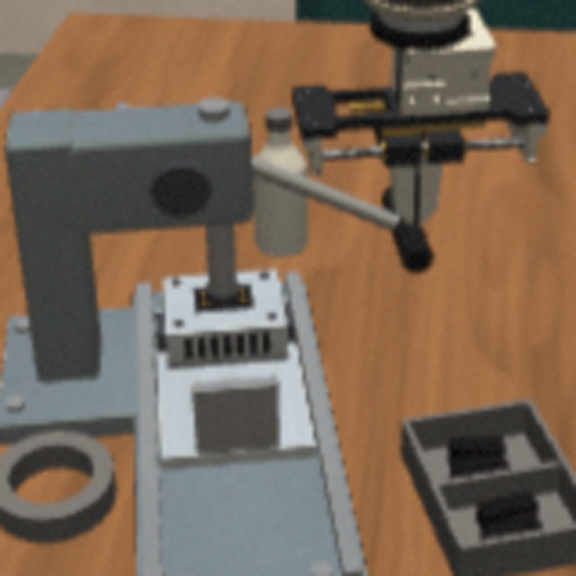

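Call:
{"fn": "step_arm", "kwargs": {
  "plan": [
    {"wx": 0,"wy": 0,"wz": 0,"tx": 0,"ty": 0.1,"tz": 0.2,"hand": 0},
    {"wx": 0,"wy": 0,"wz": 0,"tx": 0,"ty": 0.1,"tz": 0.2,"hand": 0},
    {"wx": 0,"wy": 0,"wz": 0,"tx": 0,"ty": 0,"tz": 0.2,"hand": 0},
    {"wx": 0,"wy": 0,"wz": 0,"tx": 0,"ty": 0,"tz": 0.1,"hand": 0},
    {"wx": 0,"wy": 0,"wz": 0,"tx": 0,"ty": 0,"tz": 0,"hand": 0},
    {"wx": 0,"wy": 0,"wz": 0,"tx": 0,"ty": 0,"tz": 0,"hand": 0},
    {"wx": 0,"wy": 0,"wz": 0,"tx": 0,"ty": 0,"tz": 0,"hand": 0},
    {"wx": 0,"wy": 0,"wz": 0,"tx": 0,"ty": 0,"tz": 0,"hand": 0},
    {"wx": 0,"wy": 0,"wz": 0,"tx": 0,"ty": 0,"tz": 0,"hand": 0},
    {"wx": 0,"wy": 0,"wz": 0,"tx": 0,"ty": 0,"tz": 0,"hand": 0}
  ]
}}

```text
clock: 15.3
position: [0.4685, -0.167, 0.1245]
ee_rot: [-1.941, -2.468, 0.011]
force: [-30.0, 0.9, 64.9]
width: 0.006
```

Run:
```python
from pf import *
st()
```

```text
t 15.30 xp -0.1557 yp -0.0449 z 0.1245 Fp [-28.8   8.4  64.9] q [ 0.72  0.46 -0.64  1.98  0.38  0.82  0.1 ]
```

Call:
{"fn": "step_arm", "kwargs": {
  "plan": [
    {"wx": 0,"wy": 0,"wz": 0,"tx": 0,"ty": 0,"tz": -0.2,"hand": 0},
    {"wx": 0,"wy": 0,"wz": 0,"tx": 0,"ty": -0.1,"tz": -0.2,"hand": 0},
    {"wx": 0,"wy": 0,"wz": 0,"tx": 0,"ty": -0.1,"tz": -0.3,"hand": 0},
    {"wx": 0,"wy": 0,"wz": 0,"tx": 0,"ty": -0.2,"tz": -0.4,"hand": 0},
    {"wx": 0,"wy": 0,"wz": 0,"tx": 0,"ty": -0.2,"tz": -0.5,"hand": 0},
    {"wx": 0,"wy": 0,"wz": 0,"tx": 0,"ty": -0.2,"tz": -0.5,"hand": 0},
    {"wx": 0,"wy": 0,"wz": 0,"tx": 0,"ty": -0.2,"tz": -0.5,"hand": 0},
    {"wx": 0,"wy": 0,"wz": 0,"tx": 0,"ty": -0.2,"tz": -0.5,"hand": 0},
    {"wx": 0,"wy": 0,"wz": 0,"tx": 0,"ty": -0.15,"tz": -0.5,"hand": 0},
    {"wx": 0,"wy": 0,"wz": 0,"tx": 0,"ty": -0.15,"tz": -0.5,"hand": 0}
  ]
}}

```text
clock: 16.13
position: [0.456, -0.1702, 0.1628]
ee_rot: [-1.941, -2.469, 0.003]
force: [-6.8, 0.1, 8.6]
width: 0.005
```

Run:
```python
from pf import *
st()
```

```text
t 16.13 xp -0.1686 yp -0.0448 z 0.1628 Fp [-6.6  1.8  8.6] q [ 0.78  0.4  -0.68  1.97  0.32  0.89  0.17]
```

Call:
{"fn": "step_arm", "kwargs": {
  "plan": [
    {"wx": 0,"wy": 0,"wz": 0,"tx": 0,"ty": -0.25,"tz": -0.55,"hand": 0},
    {"wx": 0,"wy": 0,"wz": 0,"tx": 0,"ty": -0.2,"tz": -0.55,"hand": 0},
    {"wx": 0,"wy": 0,"wz": 0,"tx": 0,"ty": -0.2,"tz": -0.6,"hand": 0},
    {"wx": 0,"wy": 0,"wz": 0,"tx": 0,"ty": -0.15,"tz": -0.6,"hand": 0},
    {"wx": 0,"wy": 0,"wz": 0,"tx": 0,"ty": -0.15,"tz": -0.6,"hand": 0},
    {"wx": 0,"wy": 0,"wz": 0,"tx": 0,"ty": -0.1,"tz": -0.6,"hand": 0},
    {"wx": 0,"wy": 0,"wz": 0,"tx": 0,"ty": -0.1,"tz": -0.6,"hand": 0},
    {"wx": 0,"wy": 0,"wz": 0,"tx": 0,"ty": -0.05,"tz": -0.6,"hand": 0},
    {"wx": 0,"wy": 0,"wz": 0,"tx": 0,"ty": 0,"tz": -0.6,"hand": 0},
    {"wx": 0,"wy": 0,"wz": 0,"tx": 0,"ty": 0,"tz": -0.6,"hand": 0}
  ]
}}

```text
clock: 16.97
position: [0.4485, -0.172, 0.2234]
ee_rot: [1.936, 2.467, 0.006]
force: [4.3, 1.5, 6.5]
width: 0.007
```

Run:
```python
from pf import *
st()
```

```text
t 16.97 xp -0.1763 yp -0.0447 z 0.2234 Fp [4.5 0.4 6.5] q [ 0.84  0.31 -0.72  1.91  0.24  1.    0.25]
```

Call:
{"fn": "step_arm", "kwargs": {
  "plan": [
    {"wx": 0,"wy": 0,"wz": 0,"tx": 0,"ty": -0.1,"tz": -0.6,"hand": 0},
    {"wx": 0,"wy": 0,"wz": 0,"tx": 0,"ty": -0.1,"tz": -0.6,"hand": 0},
    {"wx": 0,"wy": 0,"wz": 0,"tx": 0,"ty": 0,"tz": -0.6,"hand": 0},
    {"wx": 0,"wy": 0,"wz": 0,"tx": 0,"ty": 0,"tz": -0.6,"hand": 0},
    {"wx": 0,"wy": 0,"wz": 0,"tx": 0,"ty": 0,"tz": -0.6,"hand": 0},
    {"wx": 0,"wy": 0,"wz": 0,"tx": 0,"ty": 0,"tz": -0.6,"hand": 0},
    {"wx": 0,"wy": 0,"wz": 0,"tx": 0,"ty": 0.1,"tz": -0.6,"hand": 0},
    {"wx": 0,"wy": 0,"wz": 0,"tx": 0,"ty": 0.15,"tz": -0.6,"hand": 0},
    {"wx": 0,"wy": 0,"wz": 0,"tx": 0,"ty": 0.15,"tz": -0.6,"hand": 0},
    {"wx": 0,"wy": 0,"wz": 0,"tx": 0,"ty": 0.2,"tz": -0.6,"hand": 0}
  ]
}}

```text
clock: 17.8
position: [0.4496, -0.1714, 0.2819]
ee_rot: [1.94, 2.47, 0.0]
force: [3.3, 0.1, 3.7]
width: 0.005
```

Run:
```python
from pf import *
st()
```

```text
t 17.80 xp -0.1751 yp -0.0444 z 0.2819 Fp [ 3.2 -0.7  3.7] q [ 0.86  0.25 -0.73  1.82  0.19  1.14  0.3 ]
```

Call:
{"fn": "step_arm", "kwargs": {
  "plan": [
    {"wx": 0,"wy": 0,"wz": 0,"tx": 0,"ty": 0.15,"tz": -0.5,"hand": 0},
    {"wx": 0,"wy": 0,"wz": 0,"tx": 0,"ty": 0.15,"tz": -0.5,"hand": 0},
    {"wx": 0,"wy": 0,"wz": 0,"tx": 0,"ty": 0.2,"tz": -0.5,"hand": 0},
    {"wx": 0,"wy": 0,"wz": 0,"tx": 0,"ty": 0.2,"tz": -0.5,"hand": 0},
    {"wx": 0,"wy": 0,"wz": 0,"tx": 0,"ty": 0.2,"tz": -0.5,"hand": 0},
    {"wx": 0,"wy": 0,"wz": 0,"tx": 0,"ty": 0.25,"tz": -0.5,"hand": 0},
    {"wx": 0,"wy": 0,"wz": 0,"tx": 0,"ty": 0.25,"tz": -0.5,"hand": 0},
    {"wx": 0,"wy": 0,"wz": 0,"tx": 0,"ty": 0.2,"tz": -0.4,"hand": 0},
    {"wx": 0,"wy": 0,"wz": 0,"tx": 0,"ty": 0.2,"tz": -0.4,"hand": 0},
    {"wx": 0,"wy": 0,"wz": 0,"tx": 0,"ty": 0.1,"tz": -0.3,"hand": 0}
  ]
}}

```text
clock: 18.63
position: [0.4681, -0.1667, 0.3276]
ee_rot: [1.94, 2.471, 0.001]
force: [2.7, -0.1, 2.7]
width: 0.006
```

Run:
```python
from pf import *
st()
```

```text
t 18.63 xp -0.1560 yp -0.0444 z 0.3276 Fp [ 2.6 -0.8  2.7] q [ 0.84  0.25 -0.74  1.71  0.17  1.25  0.3 ]
```

Call:
{"fn": "step_arm", "kwargs": {
  "plan": [
    {"wx": 0,"wy": 0,"wz": 0,"tx": 0,"ty": 0.05,"tz": -0.2,"hand": 0},
    {"wx": 0,"wy": 0,"wz": 0,"tx": 0,"ty": 0,"tz": -0.2,"hand": 0},
    {"wx": 0,"wy": 0,"wz": 0,"tx": 0,"ty": 0,"tz": -0.2,"hand": 0},
    {"wx": 0,"wy": 0,"wz": 0,"tx": 0,"ty": 0,"tz": -0.2,"hand": 0},
    {"wx": 0,"wy": 0,"wz": 0,"tx": 0,"ty": 0,"tz": -0.3,"hand": 0},
    {"wx": 0,"wy": 0,"wz": 0,"tx": 0,"ty": 0,"tz": -0.5,"hand": 0},
    {"wx": 0,"wy": 0,"wz": 0,"tx": 0,"ty": 0,"tz": -1.5,"hand": 0},
    {"wx": 0,"wy": 0,"wz": 0,"tx": 0,"ty": 0,"tz": -3,"hand": 0},
    {"wx": 0,"wy": 0,"wz": 0,"tx": 0,"ty": 0,"tz": -3,"hand": 0},
    {"wx": 0,"wy": 0,"wz": 0,"tx": 0,"ty": 0,"tz": -1,"hand": 0}
  ]
}}

```text
clock: 19.47
position: [0.469, -0.1666, 0.4324]
ee_rot: [1.938, 2.467, 0.002]
force: [0.9, 0.2, -0.1]
width: 0.008
```

Run:
```python
from pf import *
from h import dep
import cv2
st()
for n in('side','top'):
    p,d=arm.get_image(n); np.savez(n+"4.npz",d=d,**arm.calibration(n))
    q=p[150:310,180:340] if n=='side' else p[80:320,150:400]
    cv2.imwrite("pics/%s4.png"%n,cv2.resize(q[:,:,::-1],None,fx=3.6 if n=='side' else 2.4,fy=3.6 if n=='side' else 2.4,interpolation=2))
    if n=='side': cv2.imwrite("pics/side4f.png",p[:,:,::-1])
```

```text
t 19.47 xp -0.1551 yp -0.0446 z 0.4324 Fp [ 0.9  0.  -0.1] q [ 0.85  0.2  -0.74  1.51  0.13  1.48  0.34]
```

View pics/side4.png

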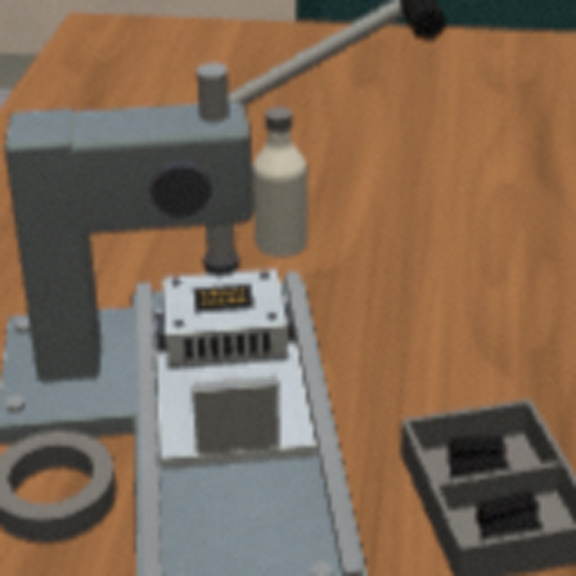

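View pics/side4f.png

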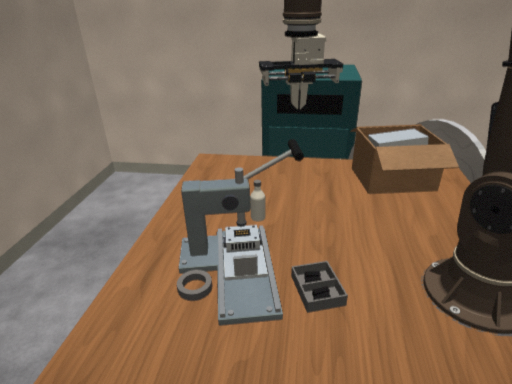

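View pics/top4.png

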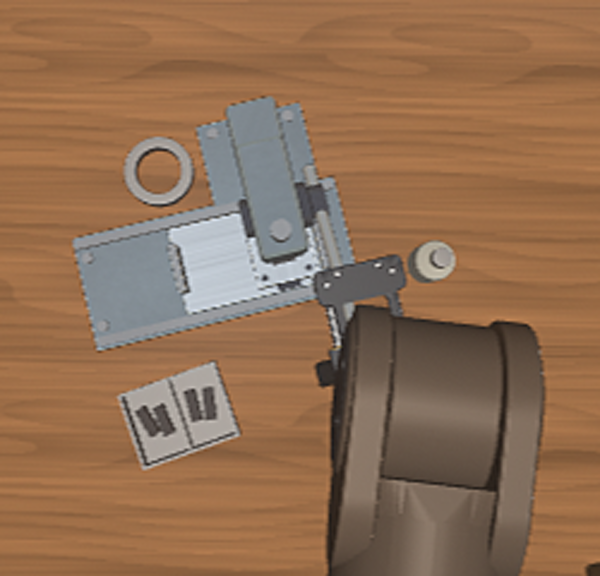

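Run:
```python
from h import *
import cv2
np.set_printoptions(precision=4,suppress=True)
d0=np.load('side0.npz');
a=cv2.imread('pics/side0.png').astype(int);b=cv2.imread('pics/side4f.png').astype(int)
print('handle diff',np.abs(a-b)[138:165,283:306].mean())
def grid(f,us,vs): return np.mean([dep('side',u,v,f) for u in us for v in vs],0)
for v in (231,232,233): print('conn now',grid('side4.npz',range(238,246),[v]))
print('module now',grid('side4.npz',range(231,234),[231,232,233]), grid('side4.npz',range(236,250),[238]))
print('raised0', grid('side0.npz',range(241,249),[255,256,257]))
print('raised2', [dep('side',u,v,'side2.npz') for u,v in((242,231),(242,230))])
print('handle',dep('side',165+392/3,130+55/3,'side0.npz'),dep('side',165+392/3,130+55/3,'side4.npz'))
```

```text
handle diff 2.2028985507246377
conn now [ 0.6117 -0.0894  0.073 ]
conn now [ 0.6111 -0.0857  0.0722]
conn now [ 0.6098 -0.0791  0.0735]
module now [ 0.6389 -0.0862  0.0694] [ 0.5915 -0.0042  0.1127]
raised0 [0.5752 0.0595 0.1068]
raised2 [array([ 0.607 , -0.0741,  0.0842]), array([ 0.6089, -0.0834,  0.0809])]
handle [ 0.4692 -0.1491  0.307 ] [ 0.4693 -0.152   0.3058]
```

```bash
python3 -c "
from cell import arm
print(arm.sign_off())"
```

```text
the job is handed in; nothing more can be done
None
```

The connector is seated, the sled is in against its back stop, and the lever is back home. I handed the job in at about 20 s of the 58 s allowed.

- **Sled:** I pushed it in with the closed fingertips on the push plate. At the end the force rose to about 14 N with no further movement, so it was on the stop. I then backed off.
- **Press stroke:** I pushed the handle down along its arc from above until the lever reached its end stop at about 1.02 rad, past the seating angle of 0.96.
- **Return:** I eased the lever up at about 0.07 m/s at the handle, with contact force showing at every check until it was home. Then I lifted clear.

**Last checks:**
- **Connector:** its top measures about 73 mm high, down from about 82–84 mm before pressing. It stands about 3 mm above the module top, which is its flange thickness.
- **Handle:** it is within about 3 mm of its starting position, and the picture there is unchanged.
- **Bottle, tray and tape roll:** they look unmoved in the pictures.
- **Robot:** it is touching nothing and reads about 0 N.

**Higher force than planned:** confirming the lever's end stop briefly drove the fingertip contact to about 65 N vertical, or 71 N in total. That is below the 120 N wrist limit. It was on the fingertips, so I take it that the 40 N limit on the arm and gripper body does not apply, but I could not confirm that.

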